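Pin the burner carrier and hold the tamping press half down

ROBOT

A 6-joint arm with a two-finger parallel gripper is mounted at the origin on the work surface. World frame = base frame: x ahead of the robot, y to its left, z up, the work surface at z = 0. Lengths are in mm, angles in rad, forces in N, time in s.
With the tool pointing down it reaches from about 350 to 875 mm from the base axis. Payload 4.2 kg.
Tool frame: the origin (TCP) lies midway between the tips of the shut fingers; the grasp point (between the pads) lies 19 mm behind it; y points along the fingers, x is the direction in which the jaws open and shut, and the axes are right-handed (so a half turn about y gives the same grasp; the last joint's range is limited). The gripper opens to 85 mm and grips with 20 to 120 N. Pads are 22 mm wide; open, the fingers measure 114 mm over their backs; the gripper's body (76 mm by 85 mm) begins 54 mm behind the grasp point. The pads swing forward as they close: fully open they stand 13 mm farther back than shut.
Start: joints at [1.589, 0.385, 0.008, 0, -1.194, -0.259], TCP at [149.018, 606.954, 231.312] pointing down, gripper open.
Joint ranges: [-3.14, 3.14], [-1.21, 2.06], [-1.07, 1.41], [-3.16, 2.05], [-2.99, -0.16], [-3.1, 3.1]. Speed limits (rad/s): [2.79, 2.79, 3.14, 3.14, 3.14, 3.14].

INTERFACE

Orientations are given as a unit quaternion [x, y, z, w].
In Python, from bench import read_state, get_image, job_done gives the robot as it stands.
- The arm moves only by the tool play_rows, never from a script. Its argument "series" is a list of rows, each a list of 7 numbers: the shift along the tool's x, y, z in m, then the turn, a rotation vector about the tool's x, y, z in rad, then the finger opening in m, from 0 to 0.0854. In form: [[x, y, z, wx, wy, wz, claw], ...]. A call has 1 to 10 rows; each row shifts and turns the pose as measured when the row begins, along the tool's axes as they then stand; what a row does not reach is not made up. A row lasts 1/10 s, in which the tool goes at most 50 mm and 8.59 degrees, less where a joint would pass 70% of its speed; a pose out of reach is approached as far as the arm can. A call with a gripper value outside its range is refused whole. The fingers move at their own pace and stop on an object; the grip force is fixed at half the most. Time passes only in rows, so rows that do not move let the fingers close. It gives the time, the measured TCP pose, the force and the opening at its end, in the units of the state.
- read_state(): the state, without advancing time (a new reading comes with each control period).
- get_image(name): name is "side" or "top"; returns a dict with "color" (384x512x3 uint8, red, green, blue), "intrinsics" (3x3 intrinsics, pixels), "origin" and "orientation" of the camera in the world. Camera axes: x right, y down, z forward; pixel columns grow to the right and rows downward; lengths in mm; the calibration is good to about 2 mm. A picture is of the moment at which its call begins. There is no depth.
- job_done(): hands the job in, once; it reports no verdict.
The state is a dict: "clock": time; "joints": joint angles; "joint_vel": joint speeds; "joint_efforts": joint torques, N m; "position": TCP position; "ee_rot": TCP orientation; "contact_force": force on the tool from outside, world axes, zero at the start; "wrist_torque": the same for the moment, N m; "gripper_width": finger opening in mm.
Only numpy, scipy, OpenCV 4.12 (cv2) and the standard library are available. Lean on these libraries where they do the work, as an engineer would, in place of code of your own. Each camera call takes 0.05 s, during which the arm holds its last target. There are 200 camera calls.

TASK

Take the flat-headed steel pin from the rack and push it down through the fork and lug of the tamping press's carrier until its head sits on the fork. Only then press the press's black palm cap half-way down, 12 mm of its 24 mm travel and never near the bottom, and keep it there: the program finishes while the robot is still holding the cap down. Leave the ash pick and all the other things on the trolley where they are.

Things in the scene. Friction and masses are not known exactly. Their poses are not given: they have to be found in the camera images.
- pin_head (a point): centre of the head of the steel locking pin. Head: flat disc 26 mm diameter, 14 mm high, to be grasped; below it a shank 10 mm diameter, 45 mm long, with a tapered foot. Head centre is 52 mm above the foot's tip; +z points from foot to head. About 60 to 120 g. It starts upright, foot on the table, in one of the two holes of the rack, and lifts straight out
- rack_hole0 (a point): mouth of one of the two holes of the fixed grey plastic rack (60 x 130 x 30 mm), at its top face 30 mm above the table. The rack's long side and its row of holes run along this y axis; the other hole is at y = -64 mm in this frame. Pin in one hole, ash pick in the other, either way round
- pick: ash pick in the other rack hole: same 10 mm steel shank, but topped with a small 18 mm ball centred 70 mm above its foot; bystander, origin at the tip of its foot
- fork_mouth (a point): centre of the fork's 13 mm hole (chamfered at the mouth), at the top face of the upper cheek, 57 mm above the table. Below: upper cheek, lug, lower cheek, with aligned vertical holes, 33 mm deep in all, open below (47 mm clear). Cheeks 44 x 44 mm; +y points along the carrier to the ram axis, 140 mm off. Pin seated: head's underside rests on this face, head centre 7 mm above it
- cap_top (a point): centre of the top face of the press's black round palm cap (52 mm diameter, 12 mm thick), 207 mm above the table when up; moves straight down. Below it is the grey overhead arm, its top 165 mm above the table. A thin post stands beside the ram on the column side: when the cap is half-way down, the cap's underside is level with the post's top
- ram (a joint): how far the palm cap is pressed down, m: 0 = up (spring-returned), 0.024 = bottomed. Needs about 4.5 N to start moving and 0.5 N more for each mm (about 10.5 N at 12 mm); springs back up when let go
- press: the tamping press, fixed to the table: grey base plate (130 mm wide at the ram), column 165 mm high, 88 mm from the ram axis on the +y side; origin on the table below the ram axis, y from fork to column, z up. An empty copper cup, 72 mm diameter, stands under the ram
- burner_a: copper burner can with black waist, 70 mm diameter, 56 mm high; bystander, origin under its centre
- burner_b: copper burner can with black waist, 70 mm diameter, 56 mm high; bystander, origin under its centre
- burner_c: copper burner can with black waist, 70 mm diameter, 56 mm high; bystander, origin under its centre
- forceps: steel forceps lying flat, 155 mm long, 6 mm high; bystander, origin at its middle on the table
- jar: glass jar with steel lid, 64 mm diameter, 85 mm high; bystander, origin under its centre
- bowl: steel bowl, 110 mm diameter, 40 mm high; bystander, origin under its centre
- mesh_cup: flat black cup, 80 mm diameter, 30 mm high; bystander, origin under its centre

How it is judged (in metres and radians):
On the way, in this order (a step that is already met when the one before it is completed fails the run):
1. the pin is seated in fork and lug, head down on the fork (z of pin_head in the frame of fork_mouth between 0.003 and 0.0095 m and horizontal distance between pin_head and fork_mouth below 0.004 m and angle between pin_head's own z axis and vertical below 0.12 rad), for 0.2 s.
2. the palm cap is held pressed 9 to 15 mm by the robot (value of joint ram between 0.009 and 0.015 m and contact force between any of the fingers, the arm and ram above 3 N), for 0.3 s.
At the end, for the whole second after the job is handed in: The pin's head sits on the fork (head centre within 4 mm of the hole axis, 3 to 9.5 mm above the fork's face, upright within 0.12 rad) and the robot itself, still pushing with more than 3 N, keeps the palm cap pressed 12 mm, give or take 3 mm, at rest (all of step 1 and all of step 2 and velocity of joint ram between -0.01 and 0.01 m/s); the arm keeps its last pose, push and grip.
It fails at once if the palm cap is pressed (more than 4 mm) before the pin is seated (value of joint ram above 0.004 m and not (z of pin_head in the frame of fork_mouth between 0.003 and 0.0095 m and horizontal distance between pin_head and fork_mouth below 0.004 m and angle between pin_head's own z axis and vertical below 0.12 rad)).
It fails at once if the palm cap is pressed nearly to the bottom (more than 20 mm) (value of joint ram above 0.02 m).
It fails at once if the ash pick is shifted by more than 30 mm (distance of pick from where it was at the start of the episode above 0.03 m).
It fails at once if another thing on the trolley is shifted by more than 30 mm (distance of any of burner_a, burner_b, burner_c, forceps, jar, bowl, mesh_cup from where it was at the start of the episode above 0.03 m).
It also fails if it takes over 58 s, if anything falls off the work surface, if the arm or the gripper's body presses on something with over 40 N, if the wrist force passes 120 N, or if a joint passes its speed limit or range.

## Working session

There is one attempt and no reset: what is moved stays moved. The work goes in short steps, Python scripts to look and compute and a tool call to move; the robot and the scene stay as the last step left them, time stands still between calls to the robot, and variables do not carry over. Pictures are saved under pics/ and viewed, about 8 in all and at most 12, crops included, and the job is handed in when it is done.

Besides the shell and the picture viewer there is one more tool, called after "Emit:" as name([rows], argument=value, ...), one row to a line, values as JSON. play_rows: Moves the arm, as the interface text tells. Its arguments: {"type":"object","properties":{"series":{"type":"array","items":{"type":"array","items":{"type":"number"}}}},"required":["series"]}

```bash
mkdir -p pics; cat > h.py <<'E'
import numpy as np, cv2, json
from scipy.spatial.transform import Rotation as R
from bench import read_state, get_image, job_done
def cam(n):
    d=get_image(n); K=np.array(d["intrinsics"]); o=np.array(d["origin"],float).ravel(); q=np.array(d["orientation"],float)
    M=R.from_quat(q).as_matrix() if q.size==4 else q.reshape(3,3)
    return d["color"],K,o,M
def ray(c,u,v):
    _,K,o,M=c; return o, M@np.linalg.solve(K,[u,v,1.])
def onz(c,u,v,z):
    o,d=ray(c,u,v); return o+d*(z-o[2])/d[2]
def proj(c,p):
    _,K,o,M=c; x=K@(M.T@(np.array(p,float)-o)); return x[:2]/x[2]
def tri(c1,p1,c2,p2):
    o1,d1=ray(c1,*p1); o2,d2=ray(c2,*p2); d1/=np.linalg.norm(d1); d2/=np.linalg.norm(d2)
    s=np.linalg.lstsq(np.c_[d1,-d2],o2-o1,rcond=None)[0]; a=o1+s[0]*d1;b=o2+s[1]*d2
    return (a+b)/2,np.linalg.norm(a-b)
def save(c,f,roi=None,k=1.5):
    im=c[0][:,:,::-1]
    if roi: im=im[roi[1]:roi[3],roi[0]:roi[2]]
    cv2.imwrite("pics/"+f,cv2.resize(im,None,fx=k,fy=k,interpolation=cv2.INTER_CUBIC))
E
python3 - <<'E'
from h import *
for n in("side","top"):
    c=cam(n); save(c,n+"0.png"); print(n,c[1],c[2],c[3])
print(read_state())
E
```

```text
side [[425.12362162   0.         258.24571616]
 [  0.         425.12362162 194.54644908]
 [  0.           0.           1.        ]] [  53.25933801 -745.0251308   957.90404173] [[ 0.84388408 -0.36532379  0.39293534]
 [-0.53629112 -0.55270814  0.63789149]
 [-0.01585838 -0.74903421 -0.6623415 ]]
top [[457.34105602   0.         249.75713711]
 [  0.         457.34105602 193.27226784]
 [  0.           0.           1.        ]] [ 427.26337419   16.53116066 1337.26521518] [[-0.01664857 -0.99570533  0.09106988]
 [-0.99986052  0.01645804 -0.00284278]
 [ 0.00133174 -0.09110451 -0.99584045]]
{'clock': 0.1, 'joints': array([ 1.58859759e+00,  3.85470465e-01,  6.77572625e-03, -4.45001612e-04,
       -1.19401532e+00, -2.58610941e-01]), 'joint_vel': array([ 0.00021859, -0.00065257,  0.00148727,  0.00140387, -0.00034326,
       -0.00160954]), 'joint_efforts': array([-5.93128352e-04, -3.93316340e+01,  1.88931710e+01,  4.19792667e+00,
       -2.55035207e-03,  3.26094842e-06]), 'position': array([148.905119  , 606.46491531, 230.34022766]), 'ee_rot': array([ 0.43680174, -0.55602104,  0.55692425, -0.43575248]), 'contact_force': array([1.04975764, 0.22782422, 0.07407216]), 'wrist_torque': array([-0.02212029, -0.0145723 ,  0.01043446]), 'gripper_width': 84.86022829694657}
```

View pics/side0.png

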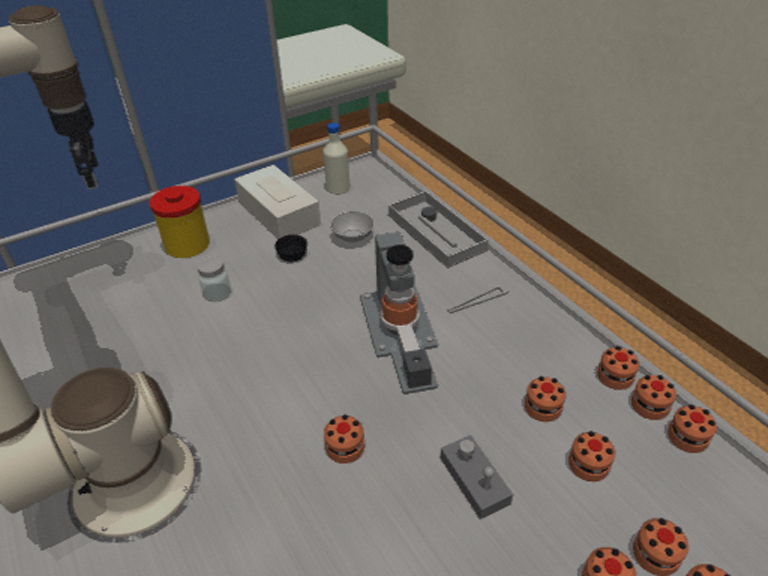

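View pics/top0.png

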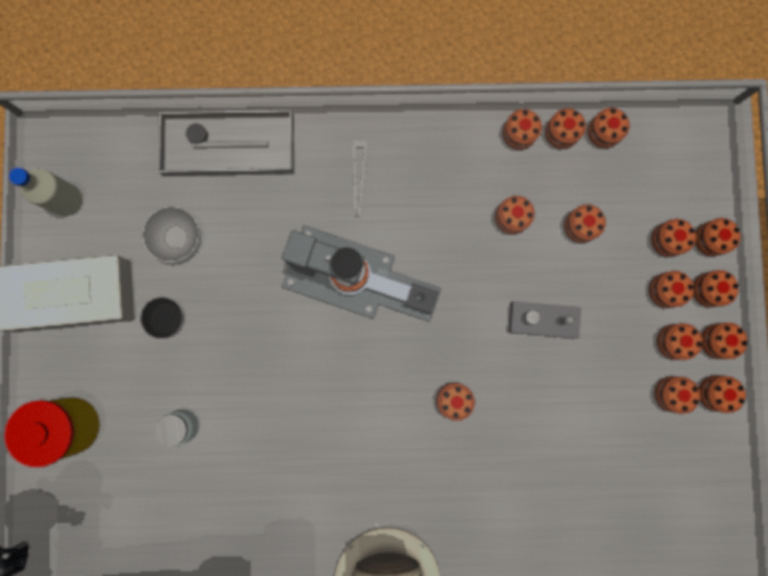

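Side view (in 1.5× pixels): the flat-headed pin is at (467,447) at the far end of the rack, the ball-topped pick at (488,470), the fork hole at about (417,360) and the cap at (399,254). Top view: pin (533,317), pick (565,321), fork (420,296), cap (348,263).

```bash
python3 - <<'E'
from h import *
s=cam("side");t=cam("top")
def up(c,r,k): return cv2.resize(c[0][r[1]:r[3],r[0]:r[2],::-1],None,fx=k,fy=k,interpolation=cv2.INTER_CUBIC)
a=up(s,(235,150,345,350),3); b=up(t,(185,145,395,230),3.0)
cv2.imwrite("pics/a.png",a);
im=np.zeros((600,800,3),np.uint8); im[:600,:330]=a
b2=up(t,(180,145,300,220),3.9); b3=up(t,(335,195,395,230),7)
im[:292,332:800]=b2[:292,:468]; im[300:545,332:752]=b3[:245]
cv2.imwrite("pics/crop1.png",im)
def est(u,v,z): p=onz(t,u,v,z); print(p.round(1), proj(s,p).round(1), np.hypot(p[0],p[1]).round()); return p
for n,u,v,z in(("pin",533,317,59),("pick",565,321,79),("fork",420,296,57),("cap",348,263,207)):
    print(n); est(u/1.5,v/1.5,z)
E
```

```text
pin
[ 488.6 -281.6   59. ] [311.5 297.9] 564.0
pick
[ 479.3 -335.4   79. ] [322.9 310.7] 585.0
fork
[531.5 -71.9  57. ] [278.2 239.4] 536.0
cap
[576.2  56.8 207. ] [266.4 169.4] 579.0
```

View pics/crop1.png

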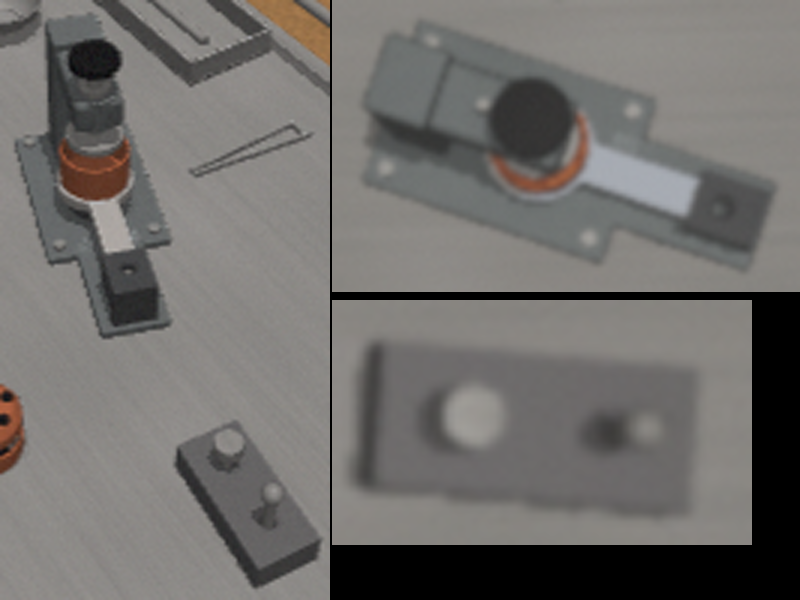

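The crop shows the fork hole at crop (722,207) in the top view and (129,269) in the side view. The pin head's top is at (474,416) and (229,440), and the cap at (532,118) and (96,58).

```bash
python3 - <<'E'
from h import *
s=cam("side");t=cam("top")
T=lambda x,y,k,ox,oy:((x+.5)/k-.5+ox,(y+.5)/k-.5+oy)
P={"pin":(T(474-332,116,7,335,195),T(229,440,3,235,150),59),
"pick":(T(647-332,130,7,335,195),T(272,493,3,235,150),70),
"fork":(T(722-332,207,3.9,180,145),T(129,269,3,235,150),57),
"cap":(T(532-332,118,3.9,180,145),T(96,58,3,235,150),207)}
for n,(a,b,z) in P.items():
    p,e=tri(t,a,s,b); print(n,"tri",p.round(1),round(e,1),"top",onz(t,*a,z).round(1),"side",onz(s,*b,z).round(1))
# refine centroids w/ masks
im=t[0].astype(int); g=im.sum(2)/3
def cent(c,box,f):
    x0,y0,x1,y1=box; sub=c[0][y0:y1,x0:x1].astype(int); m=f(sub).astype(np.uint8)
    n,l,st,ce=cv2.connectedComponentsWithStats(m); i=1+st[1:,4].argmax(); return ce[i]+[x0,y0],st[i,4]
g=lambda q:q.mean(2)
print("pin top",cent(t,(345,203,366,222),lambda q:g(q)>128), P["pin"][0])
print("cap top",cent(t,(215,160,250,195),lambda q:g(q)<45), P["cap"][0])
w=cent(t,(272,190,288,206),lambda q:g(q)<38); print("hole",w,P["fork"][0])
r=read_state(); print(R.from_quat(r["ee_rot"]).as_matrix().round(3))
E
```

```text
pin tri [ 488.7 -279.3   62.7] 0.5 top [ 489.1 -280.3   59. ] side [ 490.3 -277.3   59. ]
pick tri [ 481.  -344.1   75.3] 1.6 top [ 481.9 -346.    70. ] side [ 482.8 -341.3   70. ]
fork tri [530.5 -70.8  56.9] 0.1 top [530.5 -70.8  57. ] side [530.4 -70.9  57. ]
cap tri [578.1  59.2 206. ] 1.2 top [577.4  59.5 207. ] side [578.  58. 207.]
pin top (array([354.87272727, 211.07272727]), np.int32(55)) (354.85714285714283, 211.14285714285714)Traceback (most recent call last):
  File "<stdin>", line 17, in <module>
  File "<stdin>", line 14, in cent
ValueError: attempt to get argmax of an empty sequence
```

Emit:
play_rows([
  [0,-0.04,0,0,0,0,0.06],
  [0.003,-0.04,0.048,0,0.08,0,0.06],
  [0.003,0,0.048,0,0.08,0,0.06],
  [0.003,0,0.048,0,0.08,0,0.06],
  [0.003,0,0.048,0,0.08,0,0.06],
  [0.003,0,0.048,0,0.08,0,0.06],
  [0.003,0,0.048,0,0.08,0,0.06],
  [0.003,0,0.048,0,0.08,0,0.06],
])

```text
clock: 1.1
position: [430.6, 434.8, 307.3]
ee_rot: [0.262, -0.656, 0.658, -0.262]
contact_force: [0.8, -0.0, 0.1]
gripper_width: 60.2
```

```bash
cat >> h.py <<'E'
def rem(p,xdir=None):
    r=read_state(); M=R.from_quat(r["ee_rot"]).as_matrix(); P=np.array(r["position"])
    d=M.T@(np.array(p,float)-P)
    # desired: y down, x along xdir deg (mod 180)
    a=np.radians(xdir); X=np.array([np.cos(a),np.sin(a),0]); 
    if X@M[:,0]<0: X=-X
    Y=np.array([0,0,-1.]); T=np.c_[X,Y,np.cross(X,Y)]
    w=R.from_matrix(M.T@T).as_rotvec()
    print("t",r["clock"],"pos",P.round(1),"az",np.degrees(np.arctan2(P[1],P[0])).round(1),"r",np.hypot(*P[:2]).round(0),"xang",np.degrees(np.arctan2(M[1,0],M[0,0])).round(1))
    print("tool shift mm",d.round(1),"turn",w.round(3),"F",np.round(r["contact_force"],2),"w",round(r["gripper_width"],1),"q",np.round(r["joints"],2))
E
python3 -c "
from h import *
rem([489.3,-280,150],172.7)"
```

```text
t 1.1 pos [430.6 434.8 307.3] az 45.3 r 612.0 xang -136.5
tool shift mm [449.6 159.4 558.2] turn [-0.003  0.887 -0.   ] F [ 0.79 -0.03  0.1 ] w 60.2 q [ 1.06  0.32  0.1   0.   -1.35 -0.3 ]
```

Emit:
play_rows([
  [0.004,0,0.048,0,0.08,0,0.06],
  [0.004,0,0.048,0,0.08,0,0.06],
  [0.004,0,0.048,0,0.08,0,0.06],
  [0.004,0,0.048,0,0.08,0,0.06],
  [0.004,0,0.048,0,0.08,0,0.06],
  [0.004,0,0.048,0,0.08,0,0.06],
  [0.004,0,0.048,0,0.08,0,0.06],
  [0.004,0,0.048,0,0.08,0,0.06],
  [0.004,0,0.048,0,0.08,0,0.06],
  [0.004,0,0.048,0,0.08,0,0.06],
])

```text
clock: 2.1
position: [575.9, -28.9, 306.4]
ee_rot: [-0.027, -0.705, 0.708, 0.026]
contact_force: [0.4, 0.7, 0.3]
gripper_width: 60.0
```

```bash
python3 -c "
from h import *
rem([489.3,-280,150],172.7)"
```

```text
t 2.1 pos [575.9 -28.9 306.4] az -2.9 r 577.0 xang 175.7
tool shift mm [ 67.6 157.4 256.2] turn [-0.004  0.052 -0.001] F [0.44 0.68 0.25] w 60.0 q [ 0.23  0.26  0.01  0.   -1.32 -0.31]
```

Emit:
play_rows([
  [0.012,0,0.043,0,0.01,0,0.06],
  [0.012,0,0.043,0,0.01,0,0.06],
  [0.012,0.02,0.043,0,0.01,0,0.06],
  [0.012,0.04,0.043,0,0.01,0,0.06],
  [0.012,0.04,0.043,0,0.01,0,0.06],
  [0.01,0.04,0.043,0,0,0,0.06],
  [0,0,0,0,0,0,0.06],
])

```text
clock: 2.8
position: [483.7, -269.6, 185.1]
ee_rot: [-0.051, -0.704, 0.707, 0.046]
contact_force: [-0.3, -0.1, -0.7]
gripper_width: 59.7
```

```bash
python3 -c "
from h import *
rem([489.3,-280,100],172.7)
s=cam('side');t=cam('top')
save(s,'p1.png',(250,200,400,350),4)"
```

```text
t 2.8 pos [ 483.7 -269.6  185.1] az -29.1 r 554.0 xang 172.2
tool shift mm [-6.3 85.1  9.2] turn [-0.003 -0.009 -0.007] F [-0.28 -0.12 -0.67] w 59.7 q [-0.21  0.3  -0.24  0.   -1.02  0.08]
```

View pics/p1.png

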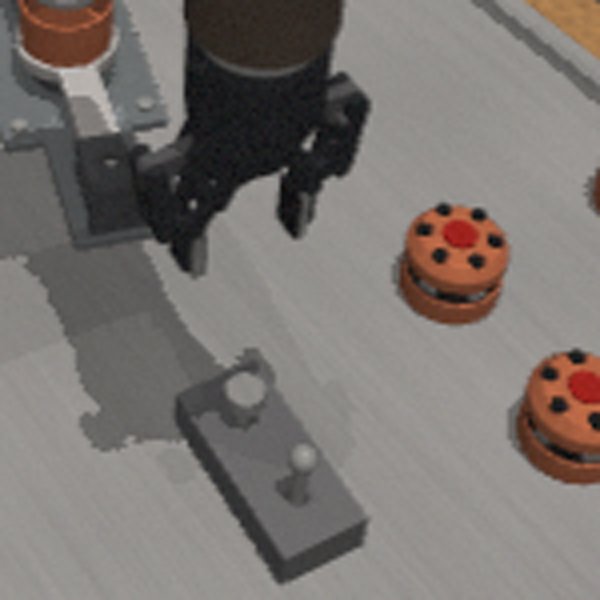

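The jaws hang over the rack, straddling the pin head (crop about (245,395)), with the pick to the right at (303,460) and clear. I'll go down now.

Emit:
play_rows([
  [-0.003,0.03,0.0045,-0.002,-0.005,-0.004,0.06],
  [-0.003,0.04,0.0045,-0.001,-0.004,-0.003,0.06],
  [0,0.04,0,0,0,0,0.06],
  [0,0,0,0,0,0,0.06],
])

```text
clock: 3.3
position: [503.8, -278.2, 85.7]
ee_rot: [-0.051, -0.703, 0.709, 0.031]
contact_force: [-0.7, 0.8, -0.2]
gripper_width: 60.0
```

```bash
python3 -c "
from h import *
rem([489.3,-279.7,44],172.7)"
```

```text
t 3.3 pos [ 503.8 -278.2   85.7] az -28.9 r 575.0 xang 173.4
tool shift mm [15.4 41.3  2.9] turn [-0.006  0.012 -0.029] F [-0.74  0.79 -0.18] w 60.0 q [-0.22  0.43 -0.33  0.01 -0.78  0.1 ]
```

Emit:
play_rows([
  [0.015,0,0.003,-0.006,0.012,-0.029,0.06],
  [0,0,0,0,0,0,0.06],
])

```text
clock: 3.5
position: [490.9, -278.9, 89.3]
ee_rot: [-0.045, -0.705, 0.706, 0.043]
contact_force: [-0.1, -0.7, -0.1]
gripper_width: 60.4
```

```bash
python3 -c "
from h import *
rem([489.3,-279.7,44],172.7)"
```

```text
t 3.5 pos [ 490.9 -278.9   89.3] az -29.6 r 565.0 xang 172.9
tool shift mm [ 1.6 45.3  0.9] turn [-0.002  0.003 -0.003] F [-0.07 -0.74 -0.14] w 60.4 q [-0.23  0.42 -0.33  0.   -0.81  0.1 ]
```

Emit:
play_rows([
  [0.0015,0.012,0.001,-0.002,0.003,-0.003,0.06],
  [0,0.012,0,0,0,0,0.06],
  [0,0.01,0,0,0,0,0.06],
  [0,0.005,0,0,0,0,0.06],
  [0,0,0,0,0,0,0.06],
])

```text
clock: 4.0
position: [492.7, -280.4, 52.9]
ee_rot: [-0.049, -0.705, 0.706, 0.041]
contact_force: [-0.3, -0.0, 0.2]
gripper_width: 59.9
```

```bash
python3 -c "
from h import *
rem([489.3,-279.7,44],172.7)
save(cam('side'),'p2.png',(270,240,370,340),6)"
```

```text
t 4.0 pos [ 492.7 -280.4   52.9] az -29.6 r 567.0 xang 172.7
tool shift mm [ 3.6  8.9 -0.3] turn [-0.002  0.001 -0.011] F [-0.29 -0.02  0.2 ] w 59.9 q [-0.23  0.47 -0.36  0.   -0.72  0.1 ]
```

View pics/p2.png

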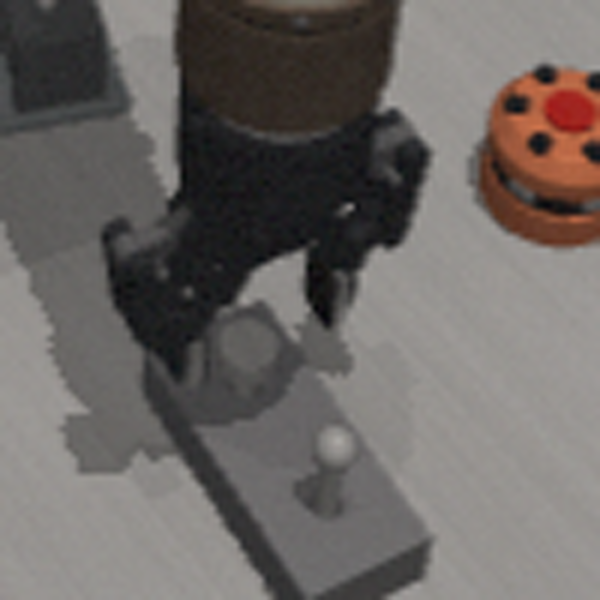

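The head at (248,345) sits between the two fingertips. I'll drop the last 9 mm and close.

Emit:
play_rows([
  [0.004,0.006,0,-0.002,0.001,-0.011,0.06],
  [0.001,0.004,0,0,0,-0.002,0.06],
  [0,0,0,0,0,0,0.045],
])

```text
clock: 4.35
position: [487.9, -280.0, 42.6]
ee_rot: [0.044, 0.706, -0.706, -0.046]
contact_force: [-0.2, -0.3, 0.1]
gripper_width: 47.1
```

```bash
python3 -c "
from h import *
rem([489.3,-279.7,44],172.7)"
```

```text
t 4.35 pos [ 487.9 -280.    42.6] az -29.9 r 563.0 xang 172.7
tool shift mm [-1.4 -1.4 -0.5] turn [ 0.    -0.     0.002] F [-0.21 -0.27  0.11] w 47.1 q [-0.23  0.49 -0.37 -0.   -0.71  0.11]
```

Emit:
play_rows([
  [-0.001,-0.001,0,0,0,0,0.035],
  [0,0,0,0,0,0,0.018],
  [0,0,0,0,0,0,0.018],
  [0,0,0,0,0,0,0.018],
  [0,0,0,0,0,0,0.018],
])

```text
clock: 4.85
position: [489.4, -280.3, 44.1]
ee_rot: [0.045, 0.706, -0.706, -0.045]
contact_force: [0.4, -0.1, -1.3]
gripper_width: 23.3
```

```bash
python3 -c "
from h import *
rem([489.3,-279.7,44],172.7)"
```

```text
t 4.85 pos [ 489.4 -280.3   44.1] az -29.8 r 564.0 xang 172.7
tool shift mm [ 0.2  0.1 -0.5] turn [ 0.    -0.     0.001] F [ 0.43 -0.1  -1.3 ] w 23.3 q [-0.23  0.49 -0.37  0.   -0.72  0.11]
```

Emit:
play_rows([
  [0,-0.01,0,0,0,0,0.018],
  [0,-0.02,0,0,0,0,0.018],
  [0,-0.03,0,0,0,0,0.018],
  [0,-0.03,0,0,0,0,0.018],
  [0,0,0,0,0,0,0.018],
])

```text
clock: 5.35
position: [489.3, -280.4, 138.5]
ee_rot: [-0.044, -0.706, 0.706, 0.046]
contact_force: [0.0, -0.7, -1.3]
gripper_width: 23.8
```

```bash
python3 -c "
from h import *
rem([530.5,-70.8,130],172.7)
save(cam('side'),'p3.png',(250,210,370,320),5)"
```

```text
t 5.35 pos [ 489.3 -280.4  138.5] az -29.8 r 564.0 xang 172.7
tool shift mm [ -14.3    8.4 -213.1] turn [-0.     0.     0.003] F [ 0.01 -0.69 -1.31] w 23.8 q [-0.23  0.37 -0.27  0.   -0.93  0.11]
```

View pics/p3.png

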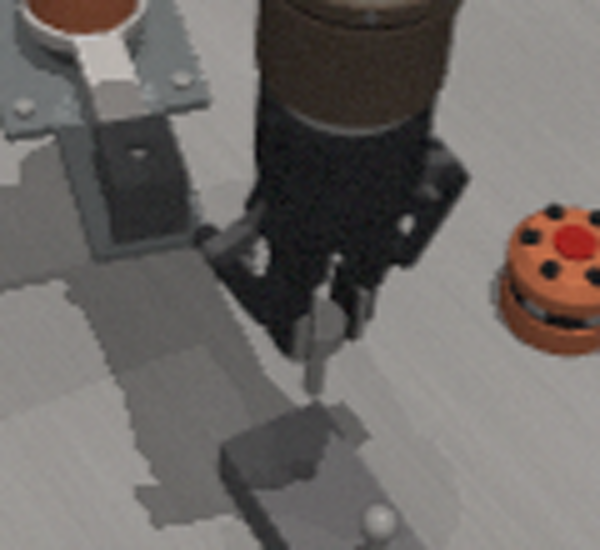

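The pin has lifted, but its attitude in the jaws is unclear: the bar runs from about (318,290) to (315,395). I'll zoom in with both cameras.

```bash
python3 - <<'E'
from h import *
s=cam("side");t=cam("top")
def up(c,p,h,k):
    u,v=np.round(proj(c,p)).astype(int); print(u,v)
    q=c[0][max(v-h,0):v+h,u-h:u+h,::-1]; return cv2.convertScaleAbs(cv2.resize(q,None,fx=k,fy=k,interpolation=cv2.INTER_CUBIC),alpha=1.8,beta=0)
p=read_state()["position"]+[0,0,-10]
a=up(s,p,20,14);
for n,z in(("head",8),("tip",-51)): print(n,((proj(s,np.array(read_state()["position"])+[0,0,z])-np.round(proj(s,p))+20)*14).round())
cv2.imwrite("pics/p4.png",a)
E
```

```text
312 282
head [285. 213.]
tip [262. 421.]
```

View pics/p4.png

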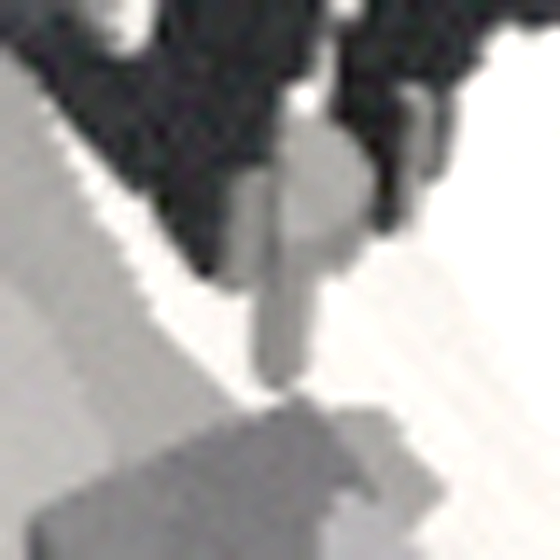

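The pin is upright: head centre is about (300,198) and the foot about (280,385), and the foreshortened length matches 52 mm. I'll carry it over to the fork.

Emit:
play_rows([
  [-0.003,0,-0.03,0,0,0,0.018],
  [-0.003,0,-0.04,0,0,0,0.018],
  [-0.003,0,-0.04,0,0,0,0.018],
  [-0.003,0,-0.04,0,0,0,0.018],
  [-0.002,0,-0.035,0,0,0,0.018],
  [0,0,-0.02,0,0,0,0.018],
  [0,0,0,0,0,0,0.018],
])

```text
clock: 6.2
position: [521.3, -71.1, 123.6]
ee_rot: [0.036, 0.706, -0.704, -0.059]
contact_force: [-0.5, -0.4, -0.6]
gripper_width: 23.8
```

```bash
python3 -c "
from h import *
rem([530.5,-70.8,115],172.7)"
```

```text
t 6.2 pos [521.3 -71.1 123.6] az -7.8 r 526.0 xang 172.3
tool shift mm [-9.4  8.3 -1.5] turn [ 0.001 -0.007  0.033] F [-0.5  -0.39 -0.62] w 23.8 q [ 0.17  0.34 -0.35 -0.01 -0.91 -0.29]
```

Emit:
play_rows([
  [-0.009,0.005,-0.0015,0.001,-0.007,0.033,0.018],
  [0,0,0,0,0,0,0.018],
])

```text
clock: 6.4
position: [528.7, -70.7, 115.9]
ee_rot: [-0.043, -0.705, 0.706, 0.046]
contact_force: [0.1, 0.9, -1.2]
gripper_width: 23.5
```

```bash
python3 - <<'E'
from h import *
rem([530.5,-70.8,115],172.7)
s=cam("side"); u,v=278,235; h=20
q=s[0][v-h:v+h,u-h:u+h,::-1]
cv2.imwrite("pics/p5.png",cv2.convertScaleAbs(cv2.resize(q,None,fx=14,fy=14,interpolation=cv2.INTER_CUBIC),alpha=1.8,beta=0))
P=np.array(read_state()["position"])
f=lambda p:((proj(s,p)-[u-h,v-h]+.5)*14-.5).round()
print("tip",f(P-[0,0,44]),"headtop",f(P+[0,0,15]),"hole",f([530.5,-70.8,57]))
E
```

```text
t 6.4 pos [528.7 -70.7 115.9] az -7.6 r 533.0 xang 172.8
tool shift mm [-1.8  0.8 -0.1] turn [-0.001  0.002  0.005] F [ 0.1   0.93 -1.22] w 23.5 q [ 0.17  0.35 -0.37 -0.   -0.86 -0.3 ]
tip [275. 300.] headtop [280.  94.] hole [282. 347.]
```

View pics/p5.png

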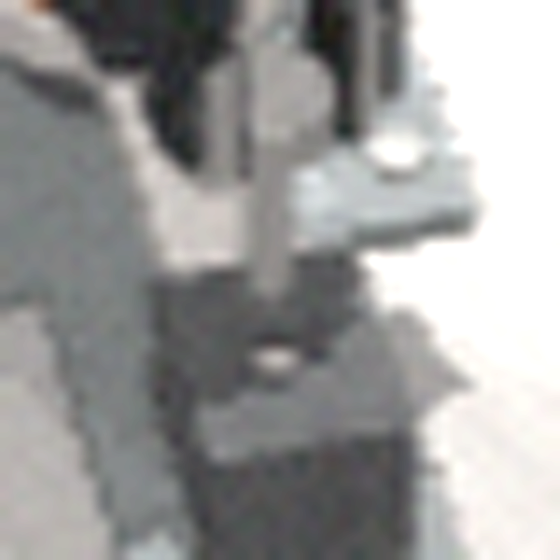

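The foot shows at about (270,300), against a predicted (275,300). Dropping it straight down with the remaining 1.8 mm correction lands at about (273,349), against a hole at about (275–280,350), so I'll insert gently.

Emit:
play_rows([
  [-0.002,0.004,0,-0.001,0.002,0.005,0.018],
  [0,0.005,0,0,0,0,0.018],
  [0,0,0,0,0,0,0.018],
])

```text
clock: 6.75
position: [529.6, -73.0, 105.8]
ee_rot: [-0.046, -0.705, 0.706, 0.047]
contact_force: [-0.2, 0.3, -2.1]
gripper_width: 23.8
```

```bash
python3 -c "
from h import *
rem([530.5,-70.8,100],172.7)"
```

```text
t 6.75 pos [529.6 -73.  105.8] az -7.9 r 535.0 xang 172.5
tool shift mm [-0.7  5.8 -2.3] turn [-0.001 -0.004  0.003] F [-0.24  0.34 -2.07] w 23.8 q [ 0.17  0.36 -0.38 -0.   -0.83 -0.3 ]
```

Emit:
play_rows([
  [-0.001,0,-0.0022,-0.001,-0.004,0.003,0.018],
  [0,0.003,0,0,0,0,0.018],
  [0,0.001,0,0,0,0,0.018],
])

```text
clock: 7.05
position: [531.0, -71.5, 101.7]
ee_rot: [0.046, 0.706, -0.706, -0.045]
contact_force: [-0.7, 0.2, -1.8]
gripper_width: 23.3
```

```bash
python3 -c "
from h import *
rem([530.5,-70.8,95],172.7)"
```

```text
t 7.05 pos [531.  -71.5 101.7] az -7.7 r 536.0 xang 172.6
tool shift mm [ 0.6  6.7 -0.6] turn [ 0.    -0.001 -0.001] F [-0.68  0.19 -1.76] w 23.3 q [ 0.17  0.37 -0.38 -0.   -0.82 -0.3 ]
```

Emit:
play_rows([
  [0,0.003,-0.001,0,0,0,0.018],
  [0,0.003,0,0,0,0,0.018],
  [0,0.002,0,0,0,0,0.018],
])

```text
clock: 7.35
position: [531.4, -70.3, 93.4]
ee_rot: [0.046, 0.706, -0.706, -0.045]
contact_force: [0.3, 0.7, -1.2]
gripper_width: 23.4
```

```bash
python3 -c "
from h import *
rem([530.5,-70.8,90],172.7)"
```

```text
t 7.35 pos [531.4 -70.3  93.4] az -7.5 r 536.0 xang 172.7
tool shift mm [0.8 3.4 0.6] turn [ 0.001 -0.001 -0.001] F [ 0.32  0.68 -1.23] w 23.4 q [ 0.17  0.38 -0.39 -0.   -0.8  -0.3 ]
```

There's no resistance with the foot about 7 mm below the face, so it is in the hole. Continuing down.

Emit:
play_rows([
  [0.0005,0.004,0.0004,0,0,0,0.018],
  [0,0.005,0,0,0,0,0.018],
  [0,0.005,0,0,0,0,0.018],
  [0,0,0,0,0,0,0.018],
])

```text
clock: 7.75
position: [530.4, -70.6, 77.6]
ee_rot: [0.045, 0.706, -0.706, -0.045]
contact_force: [-0.1, 0.7, -1.3]
gripper_width: 23.2
```

```bash
python3 -c "
from h import *
rem([530.5,-70.8,60],172.7)"
```

```text
t 7.75 pos [530.4 -70.6  77.6] az -7.6 r 535.0 xang 172.7
tool shift mm [-0.1 17.6  0.2] turn [ 0.    -0.001 -0.   ] F [-0.12  0.66 -1.27] w 23.2 q [ 0.17  0.4  -0.41 -0.   -0.76 -0.3 ]
```

Emit:
play_rows([
  [0,0.005,0,0,0,0,0.018],
  [0,0.005,0,0,0,0,0.018],
  [0,0.003,0,0,0,0,0.018],
  [0,0.001,0,0,0,0,0.018],
])

```text
clock: 8.15
position: [530.5, -70.6, 62.3]
ee_rot: [0.045, 0.706, -0.706, -0.045]
contact_force: [-0.9, -0.4, -1.2]
gripper_width: 23.2
```

```bash
python3 -c "
from h import *
rem([530.5,-70.8,58],172.7)"
```

```text
t 8.15 pos [530.5 -70.6  62.3] az -7.6 r 535.0 xang 172.7
tool shift mm [0.  4.3 0.2] turn [ 0.    -0.001 -0.   ] F [-0.9  -0.42 -1.18] w 23.2 q [ 0.17  0.42 -0.42 -0.   -0.72 -0.3 ]
```

Emit:
play_rows([
  [0,0.002,0,0,0,0,0.018],
  [0,0.001,0,0,0,0,0.018],
  [0,0,0,0,0,0,0.018],
])

```text
clock: 8.45
position: [530.6, -70.6, 59.0]
ee_rot: [0.045, 0.706, -0.706, -0.045]
contact_force: [0.4, -0.4, -1.1]
gripper_width: 23.4
```

Emit:
play_rows([
  [0,0,0,0,0,0,0.05],
  [0,0,0,0,0,0,0.05],
  [0,0,0,0,0,0,0.05],
  [0,-0.02,0,0,0,0,0.05],
  [0,-0.03,0,0,0,0,0.05],
  [0,-0.03,0,0,0,0,0.05],
  [0,0,0,0,0,0,0.05],
])

```text
clock: 9.15
position: [531.3, -70.8, 142.5]
ee_rot: [-0.045, -0.705, 0.706, 0.044]
contact_force: [-0.1, 0.1, -0.6]
gripper_width: 50.4
```

```bash
python3 - <<'E'
from h import *
rem([530.5,-70.8,120],172.7)
s=cam("side"); u,v=278,235; h=24
q=s[0][v-h:v+h,u-h:u+h,::-1]
cv2.imwrite("pics/p6.png",cv2.convertScaleAbs(cv2.resize(q,None,fx=12,fy=12,interpolation=cv2.INTER_CUBIC),alpha=1.8,beta=0))
f=lambda p:((proj(s,p)-[u-h,v-h]+.5)*12-.5).round()
print("headtop seated",f([530.5,-70.8,71]),"under",f([530.5,-70.8,57]))
E
```

```text
t 9.15 pos [531.3 -70.8 142.5] az -7.6 r 536.0 xang 172.7
tool shift mm [ 0.8 22.5  0.1] turn [-0.001  0.    -0.001] F [-0.07  0.13 -0.64] w 50.4 q [ 0.17  0.32 -0.34  0.   -0.91 -0.3 ]
headtop seated [290. 305.] under [289. 345.]
```

View pics/p6.png

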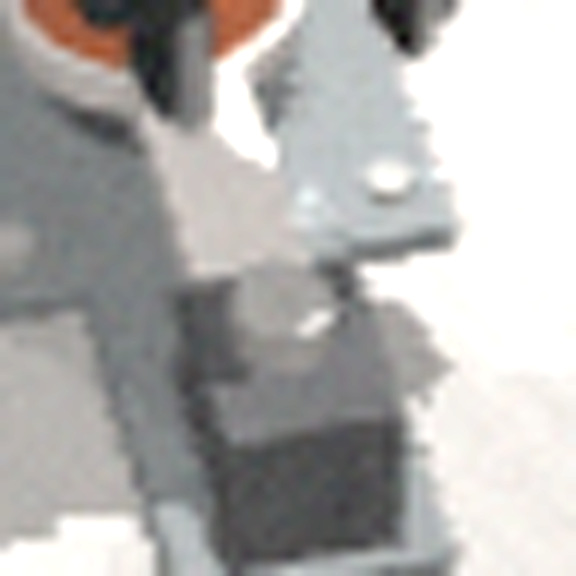

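The head at about (285,315) looks down on the fork; its top edge at 265 matches the seated prediction. To confirm, I'll touch it with closed fingers, expecting contact near z=71.

Emit:
play_rows([
  [0.0005,0.01,0,0,0,0,0],
  [0,0.02,0,0,0,0,0],
  [0,0.02,0,0,0,0,0],
  [0,0.01,0,0,0,0,0],
  [0,0,0,0,0,0,0],
  [0,0,0,0,0,0,0],
])

```text
clock: 9.8
position: [525.3, -71.0, 72.4]
ee_rot: [-0.042, -0.705, 0.706, 0.05]
contact_force: [-0.2, -0.5, -1.2]
gripper_width: -0.0
```

```bash
python3 -c "
from h import *
rem([530.5,-70.8,71],172.7)"
```

```text
t 9.8 pos [525.3 -71.   72.4] az -7.7 r 530.0 xang 172.6
tool shift mm [-5.2  1.4 -0.9] turn [-0.002 -0.002  0.011] F [-0.19 -0.54 -1.24] w -0.0 q [ 0.17  0.4  -0.42 -0.   -0.76 -0.3 ]
```

Emit:
play_rows([
  [-0.005,0,0,0,0,0.01,0],
  [0,0.002,0,0,0,0,0],
  [0,0.001,0,0,0,0,0],
  [0,0,0,0,0,0,0],
])

```text
clock: 10.2
position: [531.9, -71.6, 71.6]
ee_rot: [-0.046, -0.705, 0.706, 0.044]
contact_force: [-0.0, 0.1, -0.4]
gripper_width: -0.1
```

```bash
python3 -c "
from h import *
rem([577.7,59,71],172.7)"
```

```text
t 10.2 pos [531.9 -71.6  71.6] az -7.7 r 537.0 xang 172.6
tool shift mm [ -28.7    0.5 -135.4] turn [-0.002 -0.001 -0.003] F [-0.01  0.13 -0.41] w -0.1 q [ 0.17  0.41 -0.42  0.   -0.74 -0.3 ]
```

Emit:
play_rows([
  [0.001,0.001,0,0,0,0,0],
  [0,0.001,0,0,0,0,0],
  [0,0,0,0,0,0,0],
])

```text
clock: 10.5
position: [531.7, -71.4, 71.4]
ee_rot: [-0.047, -0.705, 0.706, 0.043]
contact_force: [-0.3, 0.8, 0.2]
gripper_width: -0.1
```

Emit:
play_rows([
  [0,0.004,0,0,0,0,0],
  [0,0.004,0,0,0,0,0],
])

```text
clock: 10.7
position: [532.2, -71.5, 70.9]
ee_rot: [-0.046, -0.704, 0.707, 0.042]
contact_force: [-12.0, 5.6, 32.3]
gripper_width: -0.3
```

Firm contact at z≈71 (32 N) confirms the head is seated on the fork, 14 mm above its 57 mm face. Now up and over to the cap.

Emit:
play_rows([
  [0,-0.03,0,0,0,0,0],
  [0,-0.04,0,0,0,0,0],
  [0,-0.04,0,0,0,0,0],
  [0,-0.04,0,0,0,0,0],
  [0,-0.035,0,0,0,0,0],
  [-0.01,0,-0.04,0,0,0,0],
  [-0.01,0,-0.045,0,0,0,0],
  [-0.01,0,-0.045,0,0,0,0],
  [0,0,0,0,0,0,0],
])

```text
clock: 11.6
position: [578.2, 57.8, 264.3]
ee_rot: [-0.05, -0.705, 0.706, 0.042]
contact_force: [0.5, 0.3, -0.4]
gripper_width: -0.1
```

```bash
python3 - <<'E'
from h import *
rem([577.7,58.8,215],172.7)
s=cam("side"); u,v=275,225; 
q=s[0][v-75:v+35,u-50:u+50,::-1]
cv2.imwrite("pics/p7.png",cv2.convertScaleAbs(cv2.resize(q,None,fx=5.4,fy=5.4,interpolation=cv2.INTER_CUBIC),alpha=1.6,beta=0))
E
```

```text
t 11.6 pos [578.2  57.8 264.3] az 5.7 r 581.0 xang 172.6
tool shift mm [ 1.2 49.3 -0.9] turn [ 0.    -0.002 -0.011] F [ 0.53  0.3  -0.4 ] w -0.1 q [ 0.38  0.28 -0.06  0.01 -1.22 -0.51]
```

View pics/p7.png

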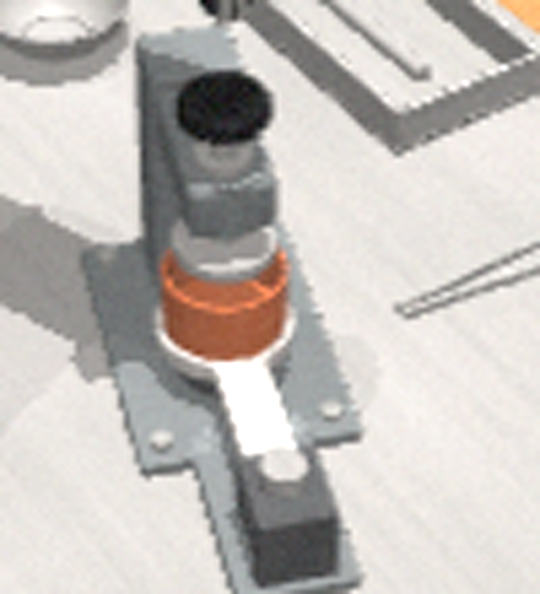

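The pin head (283,463) sits flat and centred on the fork, the cap is up at (225,105), and the fingertips are straight above it at (225,10). Moving down to just above the cap.

Emit:
play_rows([
  [0.001,0.02,-0.001,0,-0.002,-0.011,0],
  [0,0.02,0,0,0,0,0],
  [0,0.005,0,0,0,0,0],
  [0,0,0,0,0,0,0],
])

```text
clock: 12.05
position: [575.7, 55.3, 217.7]
ee_rot: [-0.045, -0.705, 0.706, 0.046]
contact_force: [1.2, 0.6, 0.3]
gripper_width: 0.4
```

```bash
python3 -c "
from h import *
rem([577.7,58.8,207],172.7)"
```

```text
t 12.05 pos [575.7  55.3 217.7] az 5.5 r 578.0 xang 172.6
tool shift mm [-1.5 10.7 -3.7] turn [-0.001 -0.002  0.002] F [1.25 0.63 0.27] w 0.4 q [ 0.38  0.32 -0.13  0.   -1.13 -0.51]
```

Emit:
play_rows([
  [-0.0015,0.003,-0.0035,0,0,0,0],
  [0,0.004,0,0,0,0,0],
  [0,0.002,0,0,0,0,0],
])

```text
clock: 12.35
position: [578.6, 57.8, 210.4]
ee_rot: [-0.047, -0.706, 0.706, 0.046]
contact_force: [-0.1, 0.3, 0.3]
gripper_width: -0.1
```

Emit:
play_rows([
  [0,0.002,0,0,0,0,0],
  [0,0.002,0,0,0,0,0],
])

```text
clock: 12.55
position: [579.0, 57.8, 206.9]
ee_rot: [0.047, 0.706, -0.705, -0.045]
contact_force: [-1.4, 0.2, 5.0]
gripper_width: -0.1
```

Contact at z=206.9 with 5 N matches the cap's 207 mm height. Pressing in small steps.

Emit:
play_rows([
  [0,0.003,0,0,0,0,0],
  [0,0.003,0,0,0,0,0],
])

```text
clock: 12.75
position: [579.0, 57.8, 203.1]
ee_rot: [0.048, 0.706, -0.706, -0.044]
contact_force: [-3.0, 1.4, 5.8]
gripper_width: 0.2
```

Emit:
play_rows([
  [0,0.003,0,0,0,0,0],
  [0,0.003,0,0,0,0,0],
])

```text
clock: 12.95
position: [579.1, 57.8, 200.2]
ee_rot: [-0.048, -0.706, 0.706, 0.043]
contact_force: [-3.8, 0.8, 8.2]
gripper_width: 0.1
```

Emit:
play_rows([
  [0,0.003,0,0,0,0,0],
  [0,0.003,0,0,0,0,0],
  [0,0.003,0,0,0,0,0],
])

```text
clock: 13.25
position: [579.1, 57.8, 197.1]
ee_rot: [-0.049, -0.705, 0.706, 0.041]
contact_force: [-4.7, 0.5, 9.9]
gripper_width: -0.1
```

Emit:
play_rows([
  [0,0.002,0,0,0,0,0],
])

```text
clock: 13.35
position: [579.1, 57.8, 197.3]
ee_rot: [-0.049, -0.705, 0.706, 0.04]
contact_force: [-4.4, 1.7, 8.5]
gripper_width: -0.1
```

Emit:
play_rows([
  [0,0.004,0,0,0,0,0],
  [0,0.004,0,0,0,0,0],
])

```text
clock: 13.55
position: [579.2, 57.8, 194.2]
ee_rot: [-0.049, -0.705, 0.706, 0.039]
contact_force: [-5.0, 1.2, 11.5]
gripper_width: 0.2
```

Emit:
play_rows([
  [0,0.003,0,0,0,0,0],
])

```text
clock: 13.65
position: [579.2, 57.8, 193.7]
ee_rot: [-0.05, -0.705, 0.706, 0.038]
contact_force: [-5.7, 1.9, 11.3]
gripper_width: 0.2
```

```bash
python3 - <<'E'
from h import *
rem([577.7,58.8,195],172.7)
for i in range(8): s=cam("side")
rem([577.7,58.8,195],172.7)
E
```

```text
t 13.65 pos [579.2  57.8 193.7] az 5.7 r 582.0 xang 172.9
tool shift mm [ 1.5 -1.3 -0.8] turn [-0.     0.004 -0.017] F [-5.68  1.92 11.34] w 0.2 q [ 0.38  0.33 -0.17  0.01 -1.05 -0.51]
t 14.05 pos [579.1  57.8 193.9] az 5.7 r 582.0 xang 172.9
tool shift mm [ 1.5 -1.1 -0.8] turn [-0.     0.004 -0.017] F [-6.25  1.28 11.38] w 0.2 q [ 0.38  0.33 -0.17  0.01 -1.05 -0.51]
```

The hold is steady at about 13 mm. I'll ease off by about 1 mm to centre it.

Emit:
play_rows([
  [0,0.0015,0,0,0,0,0],
])

```text
clock: 14.15
position: [579.2, 57.8, 194.9]
ee_rot: [-0.05, -0.705, 0.706, 0.037]
contact_force: [-5.1, 1.2, 10.1]
gripper_width: -0.1
```

```bash
python3 - <<'E'
from h import *
rem([577.7,58.8,195],172.7)
for i in range(10): s=cam("side")
rem([577.7,58.8,195],172.7)
u,v=275,225
q=s[0][v-75:v+35,u-50:u+50,::-1]
cv2.imwrite("pics/p8.png",cv2.convertScaleAbs(cv2.resize(q,None,fx=5.4,fy=5.4,interpolation=cv2.INTER_CUBIC),alpha=1.6,beta=0))
E
```

```text
t 14.15 pos [579.2  57.8 194.9] az 5.7 r 582.0 xang 173.0
tool shift mm [ 1.6 -0.1 -0.8] turn [-0.     0.005 -0.018] F [-5.06  1.23 10.08] w -0.1 q [ 0.38  0.33 -0.17  0.01 -1.05 -0.51]
t 14.65 pos [579.1  57.8 195. ] az 5.7 r 582.0 xang 173.0
tool shift mm [ 1.5 -0.  -0.8] turn [-0.     0.005 -0.018] F [-4.03  0.7  10.24] w -0.2 q [ 0.38  0.33 -0.17  0.01 -1.05 -0.51]
```

View pics/p8.png

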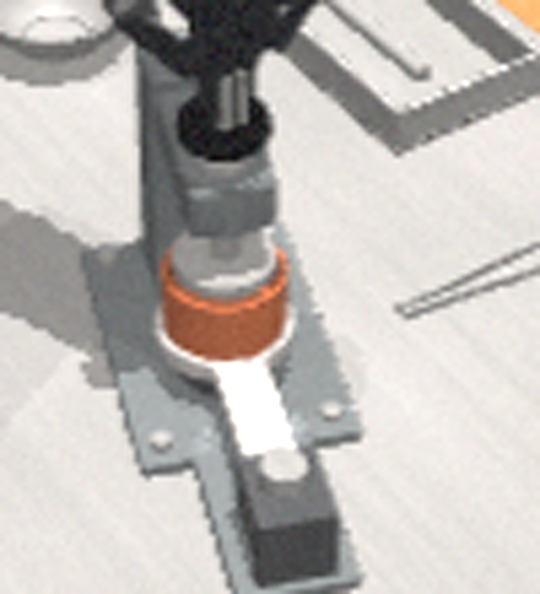

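The picture shows the cap held down by the fingers at (225,120) and the pin still seated at (283,463). The fingertips are steady at z=195.0 with 10.2 N, which matches 12 mm of travel. Handing in.

```bash
python3 -c "
from h import *
print(job_done()); r=read_state(); print(r['clock'],r['position'],r['contact_force'])"
```

```text
the job is handed in; nothing more can be done
None
the job is handed in; nothing more can be done
```

The pin is seated in the fork, and I handed the job in at about 14.7 s with the arm still holding the cap about 12 mm down. The system gave no verdict.

- **Pin:** it went into the fork with no measurable resistance. Touching the head afterwards gave firm contact at z ≈ 71 mm, as expected for a head resting on the 57 mm face. That touch peaked at about 32 N vertically (about 35 N in all), below the 40 N limit. The last picture still shows the head flat and centred on the fork.
- **Cap:** I pressed it with closed fingers. Contact came at z = 206.9 mm, and the arm then held at z = 195.0 mm with 10.2 N, steady over 0.5 s. The expected force at 12 mm is 10.5 N.
- **Small disagreements:** the gripper read about 23.5 mm on the 26 mm head. While pressing, the tool also showed about 5 N of sideways force and a tilt of about 0.02 rad.
- **Not checked:** I did not check the cap against the post, because the post was not visible. I also did not re-measure the pick and the other things on the trolley. The arm touched nothing but the pin and the cap as far as the force readings showed.

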